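# Make up the counting kit and the oil-immersion kit

## Robot

A 6-joint arm with a two-finger parallel gripper is mounted at the origin on a cart in front of the work surface, level with it; the furniture and walls round the work are solid. World frame = base frame: x ahead of the robot, y to its left, z up, the work surface at z = 0. Lengths are in m, angles in degrees, forces in N, time in s.
With the tool pointing down it reaches from about 0.325 to 0.775 m from the base axis. Payload 5.5 kg.
Tool frame: the origin (TCP) lies at the centre of the arm's flange, where the gripper is bolted on; the fingertips stand 182 mm ahead of it and the grasp point (between the pads) lies 163 mm ahead of it; z points along the fingers, y is the line along which they close (so a half turn about z gives the same grasp; the last joint's range is limited). The gripper opens to 88 mm and grips with 3 to 60 N. Pads are 20 mm wide; open, the fingers measure 115 mm over their backs; the gripper's body (75 mm by 178 mm) begins 61 mm behind the grasp point.
Start: joints at [65.965, 5.22, 70.514, -0, 104.267, -3.249], TCP at [0.213, 0.561, 0.405] pointing down, gripper open.
Joint ranges: [-164.24, 164.24], [-49.07, 125.15], [9.68, 141.18], [-86.29, 266.29], [3.28, 154.24], [-151.56, 151.56]. Speed limits (degrees/s): [147.25, 147.25, 172.46, 180, 180, 180].

## Interface

Orientations are given as [roll, pitch, yaw] about the fixed x, y, z axes, in that order (R = Rz(yaw) Ry(pitch) Rx(roll)).
In Python, from station import r gives the robot as it stands. The module is installed in compiled form; this text tells all that it offers. Calls block until the motion is done:
- r.reach(position, orientation): joint-space move of the TCP to a pose.
- r.servo_line(position, rotation=None, speed=0.15): straight line of the TCP; rotation=None keeps the orientation; speed is the mean speed in m/s.
- r.move_joints(angles): joint-space move.
- r.let_go() and r.grab(squeeze=None): open the fingers fully, or close them until they stop; squeeze is the grip in N (None keeps the last).
- r.wait(seconds).
- r.inverse_kinematics(position, orientation): joint angles nearest the present ones, or None.
- r.sense(): the state.
- r.snapshot(name): name is "side" or "top" or "wrist"; returns a dict with "frame" (420x560x3 uint8, red, green, blue), "fx", "fy", "cx", "cy" (pixels), "R" (3x3) and "t" (3): a world point X has camera coordinates R X + t. Camera axes: x right, y down, z forward; pixel columns grow to the right and rows downward; lengths in m; the calibration is good to about 2 mm. A picture is of the moment at which its call begins. There is no depth.
A pose or a line that the arm cannot do raises r.IKError and nothing moves.
- r.hand_in(): hands the job in; it is judged then, once.
The state is a dict: "clock": time; "joints": joint angles; "joint_vel": joint speeds; "joint_torque": joint torques, N m; "tcp_pos": TCP position; "orientation": TCP orientation; "contact_force": force on the tool from outside, world axes, zero at the start; "torque": the same for the moment, N m; "opening": finger opening in m; "gripper_force": force on a finger pad.
Only numpy, scipy, OpenCV 4.12 (cv2) and the standard library are available. Lean on these libraries where they do the work, as an engineer would, in place of code of your own. Each camera call takes 0.05 s, during which the arm holds its last target. There are 200 camera calls.

## Task

Make up the two loan kits in their fitted trays. Counting kit (the long tray): lay the cover-slip carton lengthwise in the deep well, then the counting-chamber case lengthwise over it on the ledge, and put the tally counter face up in the square recess. Oil-immersion kit (the short tray): stand the objective canister in the larger round recess and the oil bottle in the smaller one; all must sit right down in their recesses, and the spare eyepiece belongs to neither kit and stays standing where it is.

Things in the scene. Friction and masses are not known exactly. Their poses are not given: they have to be found in the camera images.
- counting_tray: Long fixed tray, 86x210x32 mm; origin under its centre, x away from the robot, y left (within 0.12 rad). At y +42 mm: recess 56x104 for the case, ledge at z 20; sunk in it the carton's well 40x76, floor z 4. A finger slot, y +18 to +66, crosses the tray along x, open at both sides, down to z 4. At y -60: square recess 70x64 for the tally, floor z 21. Top z 30, rim 32.
- immersion_tray: Short fixed tray, 86x138x32 mm, beside the long one (either side). Origin under its centre, x away from the robot, y left (within 0.12 rad). Round recesses: 52 mm across at y +31 mm (left) for the canister, 44 mm across at y -33 (right) for the oil bottle; both floors at z 10. Top z 30, rim 32.
- coverslip_carton: Small pale carton of cover slips, 28 (x) x 64 (y) x 15 (z) mm, lying flat, 40 g. Origin: centre of its underside; z up. Long axis is y, within 0.3 rad of world y at the start. Grasp across the 28 mm.
- chamber_case: Flat black case of a counting chamber, 44 (x) x 92 (y) x 19 (z) mm, lying flat, 55 g. Origin: centre of its underside; z up. Long axis is y, within 0.3 rad of world y at the start. Grasp across the 44 mm.
- tally_counter: Chrome hand tally lying face up, 56x53x24 mm, 75 g: a drum 46 mm across, 22 high, centred at x -5, y +3 mm from the origin, and a fixed thumb lever out to x +28. Origin: centre of its underside, z up; within 0.3 rad of the world axes at the start. Grasp the drum along y. Its x axis goes along the tray's x.
- objective_can: Screw canister of an objective: white body 34 mm across, black ribbed cap 36 mm across from 36 to 54 mm height; no narrow neck, straight all the way down. 90 g, standing. Origin: centre of its underside; z up. 
- oil_bottle: Amber dropper bottle of immersion oil with a long black cap: body 31 mm across, cap 28.6 mm across from 50 to 72 mm height, 45 g, standing. Origin: centre of its underside; z up. Grasp at the cap. (A like bottle far back on the bench is not meant.)
- eyepiece: Spare eyepiece, all black head 34 mm across on a narrower bright tube 23 mm across (lower 22 mm), 44 mm high, standing. Origin: centre of its underside; z up. Belongs to no kit; to be left standing where it is.
There are look-alikes about, which are no part of the job. What is shaped like the objective_can but red or yellow is not meant.

How it is judged:
By the outcome, as a careful person would: the job done as asked, in the order asked, and still so for the second after the job is handed in, with the robot touching nothing.
It also fails if it takes over 128 s, if anything falls off the work surface, if the arm or the gripper's body presses on something with over 40 N, if the wrist force passes 120 N, or if a joint passes its speed limit or range.

## Working session

There is one attempt and no reset: what is moved stays moved. The work goes in short steps, each a Python script; the robot and the scene stay as the last script left them, time stands still between calls to the robot, and variables do not carry over. Pictures are saved under pics/ and viewed, at most 14 in all, crops included, and the job is handed in when it is done.

```bash
mkdir -p pics; python3 - <<'E'
from station import r
import cv2
for n in("top","side"):
    s=r.snapshot(n); cv2.imwrite(f"pics/{n}0.png",s["frame"][...,::-1])
    print(n,s["fx"],s["cx"],s["cy"],s["R"],s["t"])
print(r.sense())
E
```

```text
top 399.7611866135625 276.35242820674324 205.28262143166154 [[-0.01021701 -0.99989819  0.00996143]
 [-0.98663342  0.00846023 -0.16273573]
 [ 0.16263488 -0.01149095 -0.98661941]] [0.16098875 0.62370264 0.79149855]
side 430.7195583789564 285.5121278675592 209.52088137456283 [[-0.99976539 -0.01944714  0.00953835]
 [-0.02008061  0.66705628 -0.74473665]
 [ 0.00812038 -0.74475346 -0.66729029]] [ 0.61379875 -0.08085629  1.06374433]
{'clock': 0.1, 'joints': array([ 6.59616384e+01,  5.25958726e+00,  7.05729106e+01,  1.02459918e-03,
        1.04265481e+02, -3.24737652e+00]), 'joint_vel': array([ 0.03136948, -0.05589542, -0.1504625 , -0.09907819, -0.08448428,
       -0.0478626 ]), 'joint_torque': array([ 1.72456228e-03, -4.47859383e+01, -4.07569313e+01,  6.99883956e-02,
        2.85087543e-02, -1.22105162e-04]), 'tcp_pos': array([0.21298808, 0.56099217, 0.40363178]), 'orientation': array([-1.79902235e+02, -6.54202716e-03,  1.59209261e+02]), 'contact_force': array([-0.57135804, -0.01282617, -0.13828222]), 'torque': array([-0.00415983,  0.0179228 , -0.0160337 ]), 'gripper_force': 0.0, 'opening': 0.0877403766514987}
```

View pics/top0.png

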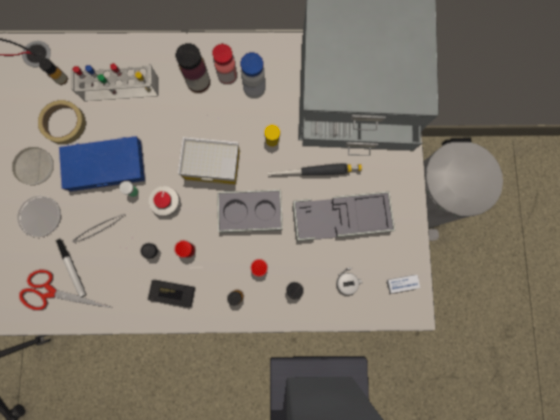

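View pics/side0.png

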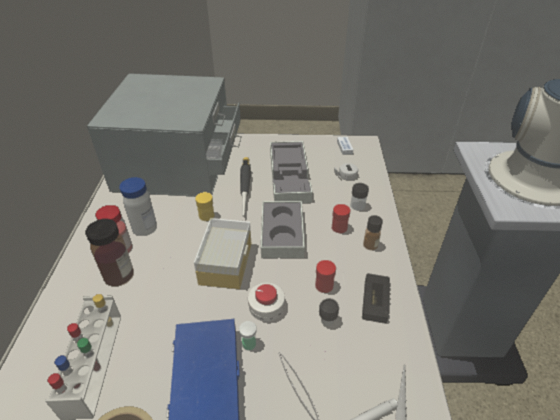

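Top view: long tray (343,216), short tray (250,212), both with the wide recesses to the left. 
- **Carton:** pale (404,284). 
- **Tally:** (348,283). 
- **Case:** black (171,293). 
- **Canister:** the candidates are the black-cap/white-body one at (295,290, side 360,195), red ones at (259,268) and (185,249), yellow at (272,134), black at (149,251) and a small green-and-white jar at (128,188). I choose (295,290). 
- **Oil bottle:** candidates are (235,298, side 372,232) and the far one at (50,70). I choose (235,298). 
- **Eyepiece:** (149,251, side 329,310).

Next I get closer wrist views.

```bash
cat > h.py <<'E'
from station import r
import numpy as np, cv2, pickle
def shot(name,tag):
    s=r.snapshot(name); s={k:np.array(v) for k,v in s.items()}
    pickle.dump(s,open(f"pics/{tag}.pkl","wb")); cv2.imwrite(f"pics/{tag}.png",s["frame"][...,::-1]); return s
def load(tag): return pickle.load(open(f"pics/{tag}.pkl","rb"))
def ray(s,p):
    d=s["R"].T@np.array([(p[0]-s["cx"])/s["fx"],(p[1]-s["cy"])/s["fy"],1.]); return -s["R"].T@s["t"],d/np.linalg.norm(d)
def plane(s,p,z):
    o,d=ray(s,p); return o+d*(z-o[2])/d[2]
def tri(sp):  # list of (snap,pixel): least-squares ray crossing
    A=0;b=0
    for s,p in sp:
        o,d=ray(s,p); P=np.eye(3)-np.outer(d,d); A=A+P; b=b+P@o
    return np.linalg.solve(A,b)
def proj(s,X):
    c=s["R"]@np.array(X)+s["t"]; return np.array([s["fx"]*c[0]/c[2]+s["cx"],s["fy"]*c[1]/c[2]+s["cy"]])
E
python3 - <<'E'
from h import *
t=shot("top","top1")
for n,p,z in [("carton",(404,284),.015),("tally",(348,283),.022),("case",(171,293),.019),("can",(295,290),.054),("oil",(235,298),.072),("eye",(149,251),.044),("LT",(343,216),.03),("ST",(250,212),.03)]: print(n,plane(t,p,z).round(3))
for i,(p) in enumerate([(.40,.22,.42),(.45,.08,.42),(.45,-.05,.42)]):
    r.reach(p,[180,0,90 if 0 else 180]); s=shot("wrist",f"w{i}")
    print(r.sense()["clock"],r.sense()["joints"].round(1),(-s["R"].T@s["t"]).round(3),s["R"][2].round(2),s["R"][0].round(2),s["fx"])
cv2.imwrite("pics/wcat.png",cv2.resize(np.hstack([load(f"w{i}")["frame"][...,::-1] for i in(0,1)]),(800,300)))
E
```

```text
carton [ 0.459 -0.116  0.015]
tally [0.462 0.005 0.022]
case [0.445 0.378 0.019]
can [0.45  0.119 0.054]
oil [0.437 0.239 0.072]
eye [0.532 0.42  0.044]
LT [0.604 0.012 0.03 ]
ST [0.614 0.212 0.03 ]
1.65 [ 24.6 -16.6  89.4   0.  107.3 -65.4] [0.316 0.22  0.399] [ 0.3   0.   -0.95] [-0.  1.  0.] 346.6858951241916
2.3417 [  5.9 -16.6  89.3   0.  107.2 -84.1] [0.366 0.08  0.399] [ 0.3   0.   -0.95] [-0.  1.  0.] 346.6858951241916
2.975 [ -10.5  -17.3   89.9    0.   107.4 -100.6] [ 0.366 -0.05   0.399] [ 0.3   0.   -0.95] [-0.  1.  0.] 346.6858951241916
```

View pics/wcat.png

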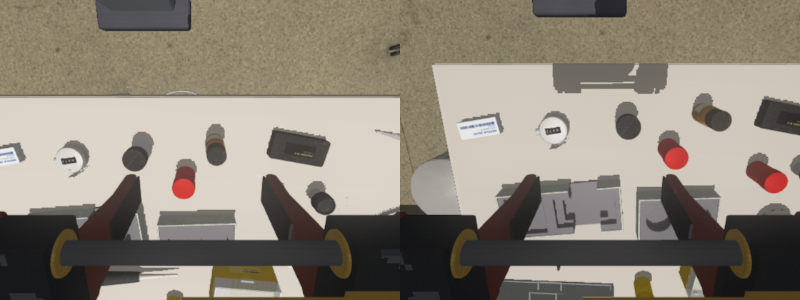

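View pics/w2.png

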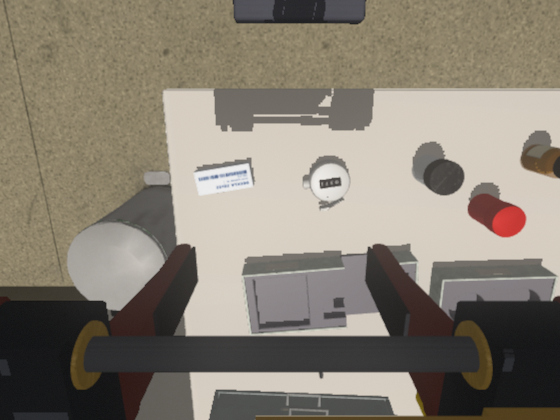

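Wrist view w2: carton (223,179), tally (329,182) with a crown at its left (306,182) and lever at the bottom (330,203), black-capped canister (445,177), oil bottle (548,162), red one (508,222). Next the trays, plus a close crop of the tally and canister.

```bash
python3 - <<'E'
from h import *
for tag,p in [("t0",(.60,.02,.42)),("t1",(.60,.20,.42)),("w3",(.44,.33,.40)),("w4",(.46,.13,.30)),("w5",(.46,-.02,.30))]:
    r.reach(p,[180,0,180]); s=shot("wrist",tag)
print(r.sense()["clock"])
a=load("t0")["frame"][:,:,::-1];b=load("t1")["frame"][:,:,::-1]
cv2.imwrite("pics/tcat.png",np.vstack([a[:300],b[:300]]))
c=cv2.resize(load("w5")["frame"][60:320,:,::-1],None,fx=1.42,fy=1.42,interpolation=cv2.INTER_CUBIC)
cv2.imwrite("pics/w5c.png",c)
E
```

```text
7.0667
```

View pics/tcat.png

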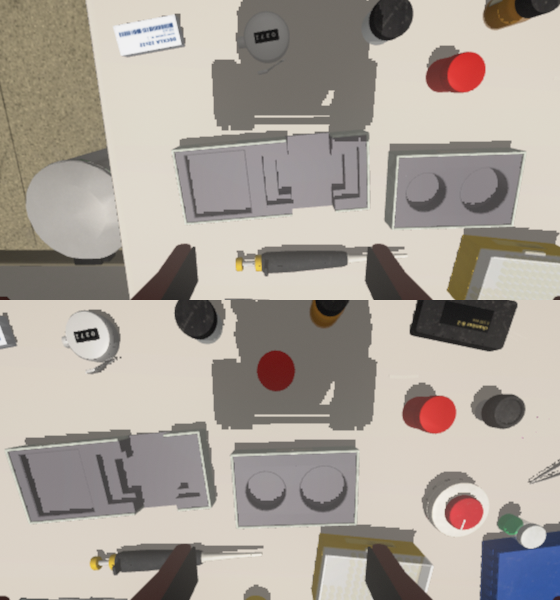

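View pics/w5c.png

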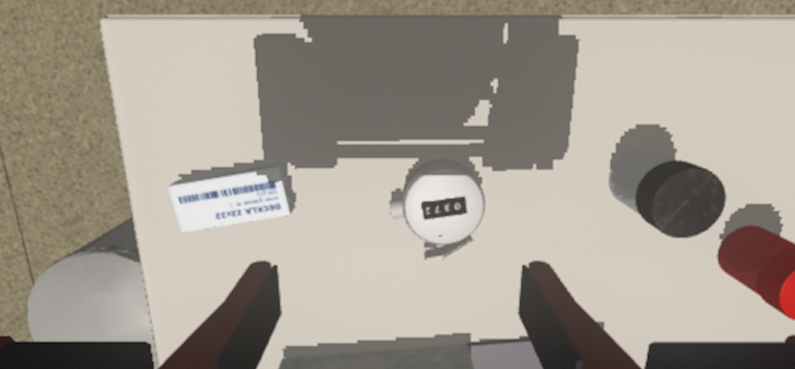

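The wide recesses, with finger slot (310,170) and round recess (483,185) in t0, are at the +y ends as described. Tally crown points to -y (w5c 397,204), lever to +x (440,250). Now zooms for measuring.

```bash
python3 - <<'E'
from h import *
a=load("t0")["frame"][...,::-1][125:235,165:530];b=load("t1")["frame"][...,::-1][120:230,0:365]
z=lambda i,f:cv2.resize(i,None,fx=f,fy=f,interpolation=cv2.INTER_CUBIC)
cv2.imwrite("pics/tz.png",z(np.vstack([a,b]),2.19))
O={"carton":(.459,-.116,.015),"tally":(.462,.005,.022),"case":(.445,.378,.019),"can":(.45,.119,.054),"oil":(.437,.239,.072)}
rows=[]
for k,tags in [("can",("w4","w5","w1")),("oil",("w4","w1","w3")),("tally",("w4","w5","w2")),("case",("w3","w0","w1")),("carton",("w5","w4","w2"))]:
    row=[]
    for tg in tags:
        s=load(tg);f=cv2.copyMakeBorder(s["frame"][...,::-1],60,60,60,60,cv2.BORDER_CONSTANT)
        u,v=proj(s,O[k]).astype(int); print(k,tg,"crop origin",u-50,v-38)
        row.append(z(f[v+60-38:v+60+38,u+60-50:u+60+50],1.58*1))
    rows.append(np.hstack(row))
m=np.vstack(rows);print(m.shape);cv2.imwrite("pics/oz.png",m)
E
```

```text
can w4 crop origin 215 170
can w5 crop origin 432 171
can w1 crop origin 268 144
oil w4 crop origin 405 159
oil w1 crop origin 395 136
oil w3 crop origin 133 149
tally w4 crop origin 71 172
tally w5 crop origin 262 172
tally w2 crop origin 279 148
case w3 crop origin 277 144
case w0 crop origin 367 175
case w1 crop origin 497 132
carton w5 crop origin 110 166
carton w4 crop origin -76 166Traceback (most recent call last):
  File "<stdin>", line 12, in <module>
  File "<stdin>", line 3, in <lambda>
cv2.error: OpenCV(4.12.0) /io/opencv/modules/imgproc/src/resize.cpp:4208: error: (-215:Assertion failed) !ssize.empty() in function 'resize'
```

View pics/tz.png

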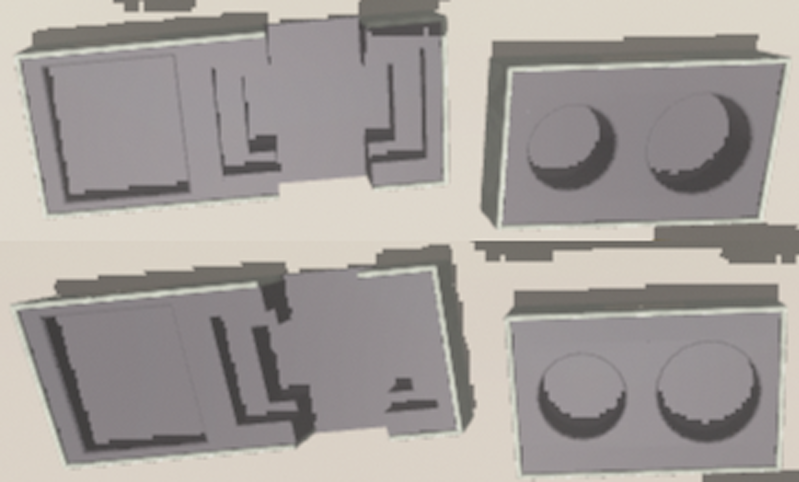

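Zoomed tray pairs: the rim corners of the long tray are at (20,56),(446,183),(47,213) in t0 and (15,307),(435,267),(462,431),(68,464) in t1. The short tray's four corners are clear in both.

```bash
python3 - <<'E'
from h import *
T0,T1=load("t0"),load("t1");F=2.19
a=lambda p:((p[0]+.5)/F-.5+165,(p[1]+.5)/F-.5+125)
b=lambda p:((p[0]+.5)/F-.5,(p[1]-240.9+.5)/F-.5+120)
L={"TL":((20,56),(15,307)),"BR":((446,183),(462,431)),"BL":((47,213),(68,464))}
S={"TL":((510,68),(510,318)),"TR":((788,61),(783,310)),"BR":((762,219),(779,469)),"BL":((500,227),(520,474))}
for nm,D in(("long",L),("short",S)):
    for k,(p,q) in D.items(): print(nm,k,(tri([(T0,a(p)),(T1,b(q))])*1e3).round(1),(plane(T0,a(p),.032)*1e3).round(1),(plane(T1,b(q),.032)*1e3).round(1))
print("long TR",(plane(T1,b((435,267)),.032)*1e3).round(1))
print("floor circ",[ (plane(T1,b(p),.030)*1e3).round(1) for p in((583,396),(709,391))], [(plane(T0,a(p),.03)*1e3).round(1) for p in((571,147),(698,142))])
z=lambda i,f:cv2.resize(i,None,fx=f,fy=f,interpolation=cv2.INTER_CUBIC)
O={"carton":(.459,-.116,.015),"tally":(.462,.005,.022),"case":(.445,.378,.019),"can":(.45,.119,.054),"oil":(.437,.239,.072)}
cols=[]
for k,tags in [("can",("w4","w5")),("oil",("w4","w1")),("tally",("w4","w5")),("case",("w3","w0")),("carton",("w5","w2"))]:
    col=[]
    for tg in tags:
        s=load(tg);f=cv2.copyMakeBorder(s["frame"][...,::-1],60,60,60,60,cv2.BORDER_CONSTANT)
        u,v=proj(s,O[k]).astype(int); h=30 if k in("can","oil","tally") else 55
        print(k,tg,"origin",u-h,v-40)
        col.append(z(f[v+20:v+100,u+60-h:u+60+h],2))
    cols.append(np.vstack(col))
m=np.hstack(cols);print(m.shape);cv2.imwrite("pics/oz.png",m)
E
```

```text
long TL [570.  -93.3  31.7] [569.8 -93.2  32. ] [570.2 -93.1  32. ]
long BR [634.7 118.6  28. ] [633.7 117.6  32. ] [633.2 119.5  32. ]
long BL [652.  -87.6  28.6] [650.5 -86.5  32. ] [651.1 -85.   32. ]
short TL [576.  145.7  27.2] [575. 144.  32.] [575.5 146.3  32. ]
short TR [571.6 279.   30.9] [571.2 278.2  32. ] [571.6 278.7  32. ]
short BR [653.2 282.   32.3] [652.7 282.1  32. ] [653.8 282.1  32. ]
short BL [657.7 147.9  30.4] [657.5 147.4  32. ] [656.6 148.1  32. ]
long TR [551.2 111.6  32. ]
floor circ [array([615.3, 181.2,  30. ]), array([612.7, 244.6,  30. ])] [array([615.1, 179.5,  30. ]), array([612.3, 243. ,  30. ])]
can w4 origin 235 168
can w5 origin 452 169
oil w4 origin 425 157
oil w1 origin 415 134
tally w4 origin 91 170
tally w5 origin 282 170
case w3 origin 272 142
case w0 origin 362 173
carton w5 origin 105 164
carton w2 origin 167 141
(320, 800, 3)
```

View pics/oz.png

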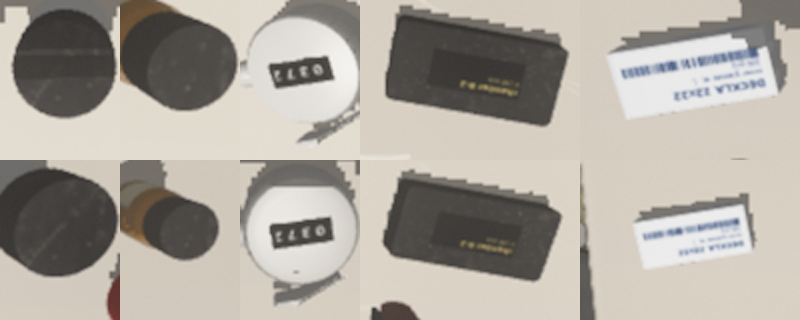

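Object zooms: canister cap disc w4 (63,64), w5 (65,62). Oil cap disc w4 (195,67), w1 (189,230). Tally digit window (301,72)/(303,233). Case and carton top-face corners are visible, so I triangulate from these.

```bash
python3 - <<'E'
from h import *
o={"can":0,"oil":120,"tally":240,"case":360,"carton":580}
org={("can","w4"):(235,168),("can","w5"):(452,169),("oil","w4"):(425,157),("oil","w1"):(415,134),("tally","w4"):(91,170),("tally","w5"):(282,170),("case","w3"):(272,142),("case","w0"):(362,173),("carton","w5"):(105,164),("carton","w2"):(167,141)}
def px(k,t,p,row):
    a=org[k,t]; return ((p[0]-o[k]+.5)/2-.5+a[0],(p[1]-160*row+.5)/2-.5+a[1])
P={"can":[("w4",(63,64)),("w5",(65,222))],"oil":[("w4",(195,67)),("w1",(189,230))],"tally":[("w4",(301,72)),("w5",(303,233))],"case":[("w3",(488,85)),("w0",(487,248))],"carton":[("w5",(695,75)),("w2",(693.5,236))]}
for k,v in P.items():
    print(k,(tri([(load(t),px(k,t,p,i)) for i,(t,p) in enumerate(v)])*1e3).round(1))
def quad(k,t,row,pts,z):
    Q=np.array([plane(load(t),px(k,t,p,row),z)[:2]*1e3 for p in pts]); d=(Q[1]-Q[0]+Q[2]-Q[3])/2; e=(Q[3]-Q[0]+Q[2]-Q[1])/2 # long(+y), short
    print(k,t,"c",Q.mean(0).round(1),"yaw",np.degrees(np.arctan2(-d[0],d[1])).round(1),np.linalg.norm(d).round(1),np.linalg.norm(e).round(1))
quad("case","w3",0,[(400,16),(566,50),(549,126),(386,95)],.019)
quad("case","w0",1,[(411,187),(561,213),(540,282),(394,254)],.019)
quad("carton","w5",0,[(609,55),(766,31),(781,95),(624,119)],.015)
quad("carton","w2",1,[(633,221),(745,206),(754,248),(643,269)],.015)
for t,row,(l,rr) in(("w4",0,((269,68),(331,58))),("w5",1,((277,225),(330,218)))):
    A,B=[plane(load(t),px("tally",t,q,row),.022) for q in(l,rr)]; print("tally yaw",t,np.degrees(np.arctan2(-(B-A)[0],(B-A)[1])).round(1))
# tally disc, w5/w4: Hough
for t in("w4","w5"):
    s=load(t);u,v=org["tally",t];g=cv2.cvtColor(s["frame"],cv2.COLOR_RGB2GRAY)[v:v+80,u-5:u+70]
    c=cv2.HoughCircles(cv2.resize(g,None,fx=4,fy=4,interpolation=3),cv2.HOUGH_GRADIENT,1,400,param1=80,param2=15,minRadius=95,maxRadius=125)
    if c is not None: q=c[0,0]/4; print("disc",t,q.round(1),(plane(s,(q[0]+u-5,q[1]+v),.022)*1e3).round(1))
E
```

```text
can [444.  119.7  52.4]
oil [429.7 236.8  81.8]
tally [457.8   5.6  23.2]
case [446.6 386.   23.4]
carton [ 456.2 -114.7   13.6]
case w3 c [440.1 380.1] yaw -11.4 90.0 42.7
case w0 c [440.8 380.8] yaw -10.6 89.0 41.8
carton w5 c [ 456.5 -114.3] yaw 9.0 64.4 26.9
carton w2 c [ 455.5 -114.6] yaw 9.4 64.6 26.5
tally yaw w4 9.3
tally yaw w5 7.9
disc w4 [33.4 39.4 30.6] [461.1   3.2  22. ]
disc w5 [35.4 35.4 26.7] [457.4   5.   22. ]
```

```bash
python3 - <<'E'
from h import *
t=load("top1")
for tg,p in(("w4",(462,190)),("w1",(449,168.7))): print("oil",(plane(load(tg),p,.072)*1e3).round(1))
print("oil top",(plane(t,(235,298),.072)*1e3).round(1))
w=load("w2")
for a,b in(((420,147),(212,392)),((303,142),(393,398))): print("drawer",tri([(t,a),(w,b)]).round(3))
z=lambda i,f:cv2.resize(i,None,fx=f,fy=f,interpolation=cv2.INTER_CUBIC)
A=z(t["frame"][90:240,290:440,::-1],2.6);B=z(shot("side","side1")["frame"][70:220,90:330,::-1],1.65);C=z(w["frame"][340:420,180:430,::-1],1.65)
h=max(A.shape[0],B.shape[0]+C.shape[0]);m=np.zeros((h,A.shape[1]+C.shape[1],3),np.uint8)
m[:A.shape[0],:A.shape[1]]=A;m[:B.shape[0],A.shape[1]:A.shape[1]+B.shape[1]]=B;m[B.shape[0]:B.shape[0]+C.shape[0],A.shape[1]:]=C
print(m.shape,A.shape,B.shape);cv2.imwrite("pics/dr.png",m[:600,:800])
E
```

```text
oil [432.  242.2  72. ]
oil [431.8 241.2  72. ]
oil top [436.9 238.9  72. ]
drawer [ 0.754 -0.154  0.028]
drawer [0.767 0.1   0.024]
(390, 802, 3) (390, 390, 3) (248, 396, 3)
```

View pics/dr.png

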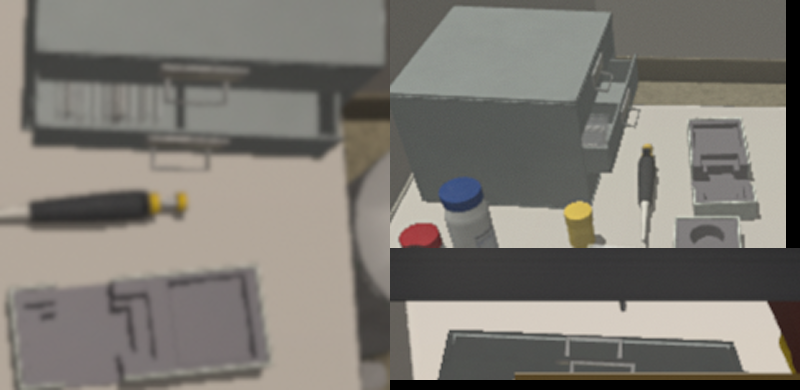

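```bash
python3 - <<'E'
from h import *
t,s,w=load("top1"),load("side1"),load("w2")
for a,b,c in(((370.8,154.2),(241.5,136.7),(286.7,394)),((348.1,154.2),(235.5,145.8),(320.6,394))):
    print(tri([(t,a),(s,b)]).round(3),tri([(t,a),(w,c)]).round(3),tri([(w,c),(s,b)]).round(3))
for p,q in(((405+ -25,100),0),): pass
# drawer front lip corners: top A(335,152)->, side B right-most lip (636,57)
print(tri([(t,(290+338/2.6,90+140/2.6)),(s,(90+(637-390)/1.65,70+57/1.65))]).round(3))
E
```

```text
[ 0.726 -0.043  0.073] [ 0.734 -0.046  0.047] [ 0.719 -0.044  0.066]
[0.73  0.004 0.076] [0.736 0.    0.044] [ 0.727 -0.003  0.064]
[ 0.736 -0.134  0.111]
```

Drawer handle is at x≈0.725, clear of the gripper. I start with the carton.

```bash
cat >> h.py <<'E'
def pick(x,y,yaw,ztip,squeeze,up=.30):
    o=[180,0,yaw]; z=.182+ztip
    r.reach([x,y,max(up,z+.06)],o); r.servo_line([x,y,z],speed=.12)
    r.grab(squeeze); s=r.sense(); print("grab open",round(s["opening"]*1e3,1),"F",round(s["gripper_force"],1),s["tcp_pos"].round(4),s["contact_force"].round(1))
    r.servo_line([x,y,up],speed=.15); s=r.sense(); print("lift",round(s["opening"]*1e3,1),round(s["gripper_force"],1),s["contact_force"].round(2),round(s["clock"],1))
def place(x,y,yaw,ztip,up=.30):
    o=[180,0,yaw]; z=.182+ztip
    r.reach([x,y,up],o); r.servo_line([x,y,z+.03],speed=.15); r.servo_line([x,y,z],speed=.05)
    s=r.sense(); print("down",s["tcp_pos"].round(4),s["contact_force"].round(2))
    r.let_go(); r.servo_line([x,y,up],speed=.15); print("clock",round(r.sense()["clock"],1))
def tray(c,yaw,p):
    a=np.radians(yaw); return c[0]+p[0]*np.cos(a)-p[1]*np.sin(a), c[1]+p[0]*np.sin(a)+p[1]*np.cos(a)
LT=((.6014,.0127),5.0); ST=((.6142,.2128),1.65)
E
python3 - <<'E'
from h import *
pick(.4560,-.1145,99.2,.004,15)
x,y=tray(*LT,(0,.042)); print(x,y)
place(x,y,95,.009)
r.reach([x+.08,y,.36],[180,0,180]); shot("wrist","c0")
f=load("c0")["frame"][20:290,100:500,::-1]; cv2.imwrite("pics/c0c.png",cv2.resize(f,None,fx=2,fy=2))
E
```

```text
grab open 27.8 F 15.0 [ 0.456  -0.1145  0.186 ] [ 0.3  0.3 -0.4]
lift 27.9 15.0 [ 0.01 -0.08 -0.96] 11.2
0.5977394588045984 0.05454017731985332
down [0.5977 0.0546 0.1907] [ 0.05  0.2  -0.37]
clock 15.4
```

View pics/c0c.png

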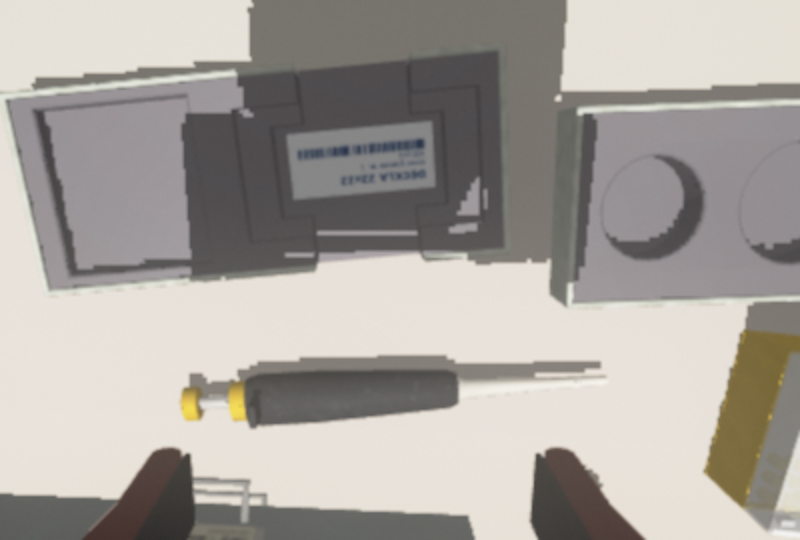

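The carton (362,160) lies centred in the well. Next the case, then the tally gripped 40° off y, so the pads clear its crown and lever at the pick and the case at release.

```bash
python3 - <<'E'
from h import *
pick(.4405,.3805,79,.004,15)
x,y=tray(*LT,(0,.042)); place(x,y,95,.025)
pick(.4576,.0053,48.5,.0125,15)
r.servo_line([.4576,.0053,.36]); 
x,y=tray(*LT,(0,-.060)); 
s=r.snapshot("side")
cv2.imwrite("pics/tl.png",cv2.resize(s["frame"][100:310,220:420,::-1],None,fx=2.8,fy=2.8))
E
```

```text
grab open 43.8 F 15.0 [0.4405 0.3805 0.186 ] [ 0.2 -0.   1. ]
lift 43.9 15.0 [-0.95  0.53  0.62] 21.6
down [0.5977 0.0545 0.2067] [ 0.17  0.26 -0.44]
clock 25.9
grab open 44.5 F 15.0 [0.4576 0.0053 0.1946] [0.1 0.1 2. ]
lift 44.7 15.0 [-0.11 -0.6  -0.19] 29.2
```

View pics/tl.png

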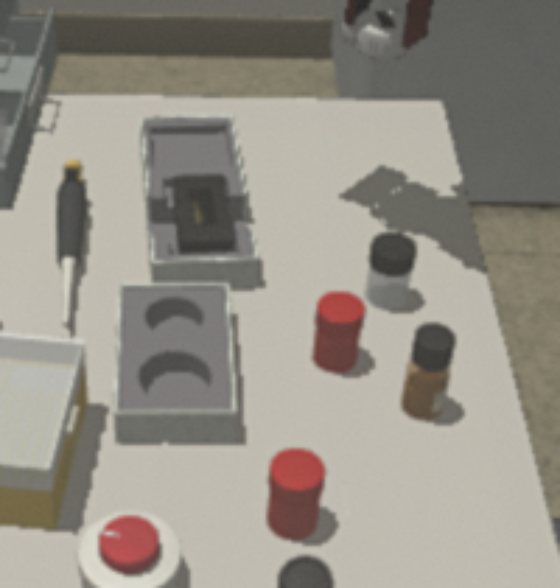

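Case sits in the recess (205,215) over the carton, and the tally is held. I check its attitude in the hand.

```bash
python3 - <<'E'
from h import *
s=shot("wrist","held"); cv2.imwrite("pics/heldc.png",cv2.resize(s["frame"][200:420,130:430,::-1],None,fx=2.6,fy=2.6))
print(r.sense()["opening"],r.sense()["contact_force"])
for y in(-.02,.0,.02):
  print(proj(s,[.4576,.0053+y,.36-.182-.0125+.022]).round(1))
E
```

```text
0.044677988094075256 [ 0.03954611 -0.4515056  -1.18416645]
[309.9 298.8]
[283.3 271.8]
[255.2 243.2]
```

View pics/heldc.png

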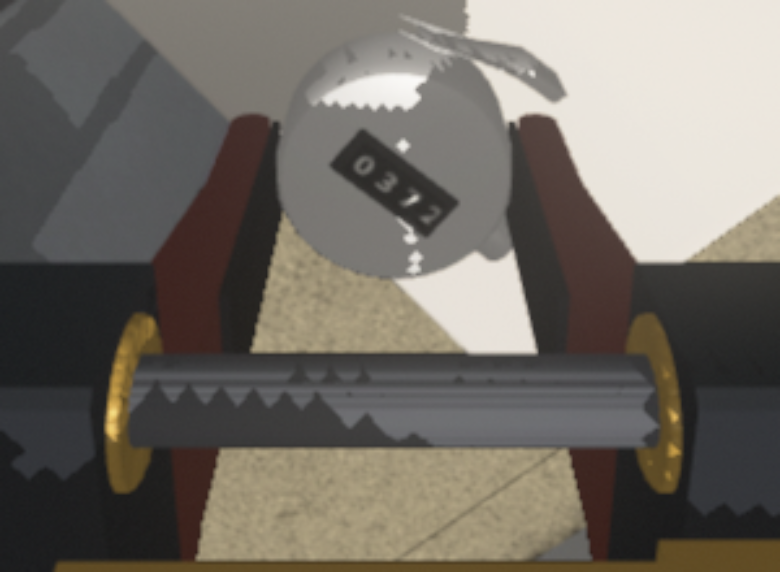

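The digit window (394,184) sits where the computed drum centre projects (398,187), and its tilt of about 37° matches the planned 40°. I place the tally as planned, then pick the canister.

```bash
python3 - <<'E'
from h import *
x,y=tray(*LT,(-.005,-.057)); place(x,y,45,.0340)
pick(.4440,.1197,90,.028,20)
x,y=tray(*ST,(0,.031)); place(x,y,91.6,.039)
pick(.4325,.2415,90,.0515,15)
x,y=tray(*ST,(0,-.033)); place(x,y,91.6,.0625)
x,y=.62,.10; r.reach([x,y,.42],[180,0,180]); shot("wrist","e0"); shot("top","etop"); e=shot("side","eside")
f=load("e0")["frame"][60:280,:,::-1]; cv2.imwrite("pics/e.png",np.vstack([cv2.resize(f,(800,314)),cv2.resize(np.hstack([e["frame"][120:270,230:420,::-1],load("etop")["frame"][170:320,200:420,::-1]]),(780,285)).copy()[:,:780] if 0 else cv2.resize(np.hstack([e["frame"][120:270,230:420,::-1],load("etop")["frame"][170:320,200:420,::-1]]),(800,286))]))
E
```

```text
down [ 0.6014 -0.0445  0.2156] [ 0.47 -0.24 -0.84]
clock 33.3
grab open 35.8 F 19.9 [0.4441 0.1197 0.2101] [ 1.4 -0.1 -0.6]
lift 36.0 19.9 [ 0.19 -0.14 -1.25] 36.7
down [0.6133 0.2438 0.2209] [ 0.03 -0.22 -1.23]
clock 40.4
grab open 29.7 F 15.0 [0.4325 0.2415 0.2335] [-0.3  0.4 -0. ]
lift 29.8 15.0 [ 0.3   0.14 -1.05] 43.4
down [0.6152 0.1798 0.2444] [-0.51 -0.1  -0.2 ]
clock 46.8
```

View pics/e.png

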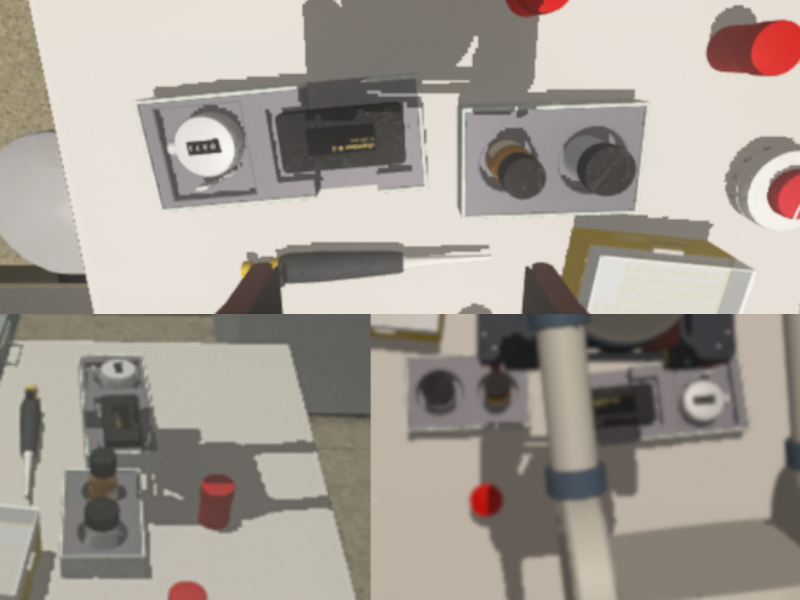

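All five are in their places and the eyepiece was not approached. One stereo check of seating heights.

```bash
python3 - <<'E'
from h import *
z=lambda i,f:cv2.resize(i,None,fx=f,fy=f,interpolation=cv2.INTER_CUBIC)
r.reach([.62,.20,.42],[180,0,180]); shot("wrist","f0")
r.reach([.62,.02,.42],[180,0,180]); shot("wrist","f1")
im=[]
for t in("f0","f1"):
    s=load(t); u,v=proj(s,[.607,.10,.04]).astype(int); x0=max(0,min(560-380,u-190)); y0=v-65; print(t,x0,y0)
    im.append(z(s["frame"][y0:y0+130,x0:x0+380,::-1],2.1))
cv2.imwrite("pics/f.png",np.vstack(im))
w=load("f0");print("eye expected px",proj(w,[.532,.42,.044]).round())
E
```

```text
f0 0 102
f1 167 102
eye expected px [507.  93.]
```

View pics/f.png

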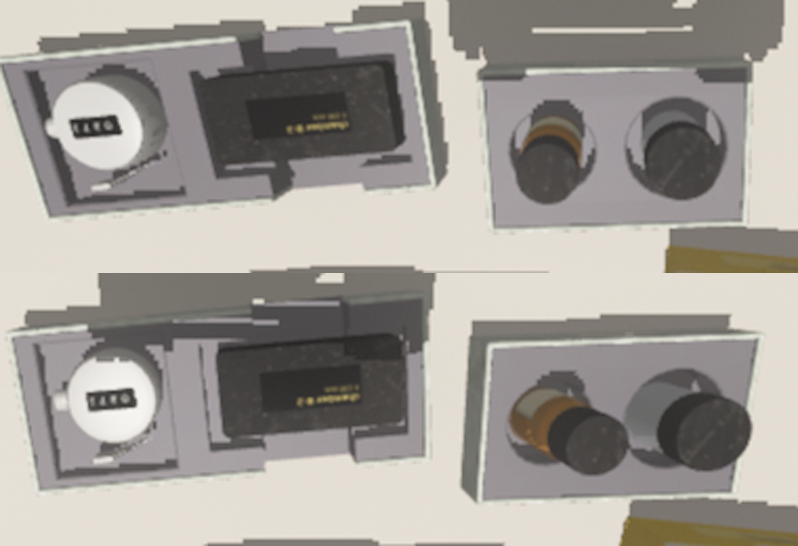

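```bash
python3 - <<'E'
from h import *
a,b=load("f0"),load("f1");F=2.1
A=lambda p:((p[0]+.5)/F-.5,(p[1]+.5)/F-.5+102)
B=lambda p:((p[0]+.5)/F-.5+167,(p[1]-273+.5)/F-.5+102)
for k,p,q in(("tally .043",(95,125),(110,400)),("case .039",(319,121),(331,395)),("oil .082",(547,170),(593,440)),("can .064",(681,160),(712,429))):
    print(k,tri([(a,A(p)),(b,B(q))]).round(4))
print(tray(*LT,(-.005,-.057)),tray(*ST,(0,-.033)),tray(*ST,(0,.031)))
# eyepiece unmoved: dark blob centroid in first and last wrist-independent view
for t in("top1","etop"):
    g=cv2.cvtColor(load(t)["frame"],cv2.COLOR_RGB2GRAY)[235:268,133:165]; m=cv2.moments((g<70).astype(np.uint8),True); print(m["m10"]/m["m00"],m["m01"]/m["m00"],m["m00"])
E
```

```text
tally .043 [ 0.6008 -0.0446  0.0423]
case .039 [0.599  0.0651 0.0391]
oil .082 [0.6138 0.1805 0.0766]
can .064 [0.612  0.243  0.0626]
(np.float64(0.6013869038461579), np.float64(-0.04451887650496779)) (np.float64(0.6151502004281527), np.float64(0.17981368284960658)) (np.float64(0.6133073874765838), np.float64(0.24378714641400592))
16.209183673469386 15.89795918367347 196.0
16.311827956989248 15.865591397849462 186.0
```

All heights match full seating and the eyepiece hasn't moved, so I hand in.

```bash
python3 - <<'E'
from station import r
print(r.hand_in())
E
```

```text
the job is handed in; nothing more can be done
None
```

Both kits are made up and the job is handed in: stereo heights put the case, tally and canister within 2 mm of full seating and the oil bottle 5 mm below its nominal height (its cap pixels are a rough pick), the carton looked centred in its well before the case covered it, and the eyepiece stands where it was.

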